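# Snap the parts case lid shut all round

### The job

The clip-on lid is lying on the grey parts case with all four blue rim sections still up: press down on each section with the fingertips until all four are snapped fully home, flush all round. Only press: do not pick up, tip or shove the case, and leave everything else on the bench where it is.

Things in the scene. Friction and masses are not known exactly. Their poses are not given: they have to be found in the camera images.
- parts_case: grey plastic parts case, about 0.5 to 0.85 kg, standing loose on the bench, with a clip-on lid lying on it: a white lid panel (58 x 98 mm, top 56 mm above the bench, fixed) framed by four blue rim sections, each 16 mm wide. Foot 90 x 130 mm, outer rim 92 x 132 mm (x by y). Origin: centre of the underside; z up, the 132 mm length along its y. A thin orange gasket shows, from low at the side or across the lid, under every section that is still up and is covered when it is shut
- rim_front_top (a point): middle of the top face of one blue rim section (case -x side, 132 mm long, 16 mm wide), marked with three short white lines; moves with the section. 66 mm above the bench when fully up, 60 mm when shut
- rim_front (a joint): how far the rim_front section is pressed straight down, m: 0 fully up; starts between 0 and 0.0015, 0.006 fully home. A tight snap fit: about 6 N moves it all the way down, it stays where it is left, and it stops solid when shut at 0.006
- rim_back_top (a point): middle of the top face of one blue rim section (case +x side, 132 mm long, 16 mm wide), marked with three short white lines; moves with the section. 66 mm above the bench when fully up, 60 mm when shut
- rim_back (a joint): how far the rim_back section is pressed straight down, m: 0 fully up; starts between 0 and 0.0015, 0.006 fully home. A tight snap fit: about 6 N moves it all the way down, it stays where it is left, and it stops solid when shut at 0.006
- rim_left_top (a point): middle of the top face of one blue rim section (case +y side, 58 mm long, between the two long ones, 16 mm wide), marked with three short white lines; moves with the section. 66 mm above the bench when fully up, 60 mm when shut
- rim_left (a joint): how far the rim_left section is pressed straight down, m: 0 fully up; starts between 0 and 0.0015, 0.006 fully home. A tight snap fit: about 6 N moves it all the way down, it stays where it is left, and it stops solid when shut at 0.006
- rim_right_top (a point): middle of the top face of one blue rim section (case -y side, 58 mm long, between the two long ones, 16 mm wide), marked with three short white lines; moves with the section. 66 mm above the bench when fully up, 60 mm when shut
- rim_right (a joint): how far the rim_right section is pressed straight down, m: 0 fully up; starts between 0 and 0.0015, 0.006 fully home. A tight snap fit: about 6 N moves it all the way down, it stays where it is left, and it stops solid when shut at 0.006
- blue_carton: loose dark blue carton, 100 x 68 x 45 mm, lying to the right of the case. Origin: centre of the underside. Not part of the job
- tape_roll: loose roll of brown parcel tape, 110 mm across, 48 mm high, lying flat, left. Origin: centre of the underside. Not part of the job
- scanner: loose small orange and black ring scanner, 96 x 34 x 39 mm, left and behind. Origin: centre of the underside. Not part of the job
- grey_connector: loose grey round connector standing upright, 27 mm across, 53 mm high, left of the case. Origin: centre of the underside. Not part of the job
- black_connector: loose black round connector standing upright, 27 mm across, 53 mm high, left of the case. Origin: centre of the underside. Not part of the job
- red_marker: loose white marker pen with red ends, 134 mm long, 18 mm thick, lying behind on the right. Origin: centre of the underside. Not part of the job

How it is judged (in metres and radians):
At the end, for the whole second after the job is handed in: All four rim sections pressed at least 5 of their 6 mm (home), the case flat and at rest on the bench (tilt under 0.05 rad, underside less than 8 mm up) (value of joint each of rim_front, rim_back, rim_left, rim_right above 0.005 m and angle between parts_case's own z axis and vertical below 0.05 rad and height (world z) of parts_case below 0.008 m and linear speed of parts_case below 0.02 m/s); the robot touches nothing.
It fails at once if the case is lifted (more than 15 mm) (height (world z) of parts_case above 0.015 m).
It fails at once if the case is tipped (more than 0.2 rad) (angle between parts_case's own z axis and vertical above 0.2 rad).
It fails at once if the case is shoved more than 40 mm from where it stood (distance of parts_case from where it was at the start of the episode above 0.04 m).
It fails at once if another loose thing is moved more than 30 mm (distance of any of blue_carton, tape_roll, scanner, grey_connector, black_connector, red_marker from where it was at the start of the episode above 0.03 m).
It also fails if it takes over 45 s, if anything falls off the work surface, if the arm or the gripper's body presses on something with over 40 N, if the wrist force passes 120 N, or if a joint passes its speed limit or range.

### The arm

A 7-joint arm with a two-finger parallel gripper is mounted at the origin on the work surface; the furniture and walls round the work are solid. World frame = base frame: x ahead of the robot, y to its left, z up, the work surface at z = 0. Lengths are in m, angles in degrees, forces in N, time in s.
With the tool pointing down it reaches from about 0.35 to 0.775 m from the base axis. Payload 3.1 kg.
Tool frame: the origin (TCP) lies on the centre line of the jaws, within the pads' length; the fingertips stand 17 mm ahead of it and the grasp point (between the pads) lies 2 mm behind it (robot.tip_reach is the distance from the TCP to the fingertips, in m); z points along the fingers, y is the direction in which the jaws open and shut (so a half turn about z gives the same grasp; the last joint's range is limited). The gripper opens to 85 mm and grips with 20 to 120 N. Pads are 22 mm wide; open, the fingers measure 114 mm over their backs; the gripper's body (76 mm by 85 mm) begins 54 mm behind the grasp point. The pads swing forward as they close: fully open they stand 13 mm farther back than shut.
Start: joints at [-65.472, 17.813, 0.802, 86.603, -0.252, 75.585, -1.558], TCP at [0.249, 0.49, 0.248] pointing down, gripper open.
Joint ranges: [-154.91, 154.91], [-16.99, 109.72], [-72.82, 74.43], [7.12, 147.25], [-82.49, 262.49], [11.32, 116.49], [-174.64, 174.64]. Speed limits (degrees/s): [159.86, 159.86, 180, 180, 180, 180, 180].

### API

Orientations are given as [roll, pitch, yaw] about the fixed x, y, z axes, in that order (R = Rz(yaw) Ry(pitch) Rx(roll)).
In Python, from station import robot, fingers, vision, workorder, recognise gives the robot as it stands. Calls block until the motion is done:
- robot.move_to(position, orientation): joint-space move of the TCP to a pose.
- robot.line_to(position, orientation=None, velocity=0.15, f_stop=None): straight line of the TCP; orientation=None keeps the orientation; velocity is the mean speed in m/s. With f_stop (N) it stops when the force on the tool has changed by that much, and returns True; else False.
- robot.move_j(angles): joint-space move.
- fingers.gripper_to(opening, force=None): opening from 0.0 (shut) to 1.0 (fully open); force is the grip in N (None keeps the last); returns when the fingers have stopped.
- robot.pause(seconds).
- robot.inverse_kinematics(position, orientation): joint angles nearest the present ones, or None.
- vision.grab_frame(name): name is "scene" or "top" or "wrist"; returns the picture (384x512x3 uint8, red, green, blue); there is no depth.
- vision.calibration(name): a dict with "mtx" (3x3 intrinsics, pixels), "k1" (the pictures are not rectified: a ray, as slopes to the right and down, at radius r is drawn at 1 + k1 r^2 times it, then the intrinsics apply), "extrinsics" (4x4, takes a point from world to camera coordinates); the wrist camera has in their place "T_tool_cam" (4x4, takes a point from camera to tool coordinates, whose origin is the TCP and whose axes are the flange's). Camera axes: x right, y up, looking along -z (the intrinsics and any distortion apply to the point x, -y, -z); pixel columns grow to the right and rows downward; lengths in m; the calibration is good to about 2 mm. A picture is of the moment at which its call begins: read the wrist's pose just before it. calibration takes no time and is no camera call.
A pose or a line that the arm cannot do raises robot.PlanningError and nothing moves.
- workorder.close_job(): hands the job in, once; it reports no verdict.
Trained networks look in the newest picture that a camera, given by its name, has taken for a name from the list of things; names that differ only in an ending like _2 or _b are one class to them, and where a whole thing is asked for, a point or a joint stands for the part that bears it (a point fixed in the world has none). Each returns a list of dicts, best first, with "p" (0 to 1); they miss things now and then, are a little off and sometimes report something else, mostly with a low value. They report only what shows in the picture. A call takes as long as a camera call.
- recognise(label, camera): "rect" ([centre column, centre row, width, height] in pixels, round what is visible of it).
Readings, each from a call of its own:
- robot.current_time_s(): time.
- robot.current_joint_positions(): joint angles.
- robot.current_dq(): joint speeds.
- robot.current_joint_torque(): joint torques, N m.
- robot.current_tool_pos(): TCP position.
- robot.current_eef_rot(): TCP orientation.
- robot.current_contact_force(): force on the tool from outside, world axes, zero at the start.
- robot.current_torque(): the same for the moment, N m.
- robot.current_finger_gap(): opening from 0.0 (shut) to 1.0 (fully open).
Only numpy, scipy, OpenCV 4.12 (cv2) and the standard library are available. Lean on these libraries where they do the work, as an engineer would, in place of code of your own. Each camera call takes 0.05 s, during which the arm holds its last target. There are 200 camera calls.

## Working session

There is one attempt and no reset: what is moved stays moved. The work goes in short steps, each a Python script; the robot and the scene stay as the last script left them, time stands still between calls to the robot, and variables do not carry over. Pictures are saved under pics/ and viewed, about 8 in all and at most 12, crops included, and the job is handed in when it is done.

```bash
mkdir -p pics
python3 - <<'E'
from station import robot, fingers, vision, workorder, recognise
import cv2
for c in ("scene","top"):
    im=vision.grab_frame(c); cv2.imwrite(f"pics/{c}0.png",im[:,:,::-1])
    print(c,vision.calibration(c))
    for n in ("parts_case","rim_front_top","rim_left_top"):
        print(n,[( [round(v) for v in d["rect"]],round(d["p"],2)) for d in recognise(n,c)][:5])
print(robot.current_time_s(), robot.current_eef_rot(), vision.calibration("wrist"))
E
```

```text
scene {'mtx': array([[362.38789146,   0.        , 258.33400734],
       [  0.        , 362.38789146, 190.29443739],
       [  0.        ,   0.        ,   1.        ]]), 'k1': -0.014340948514499009, 'extrinsics': array([[ 0.69195987, -0.72172546, -0.01743261, -0.32980686],
       [ 0.50427634,  0.46591721,  0.72706707, -0.33299943],
       [-0.51662066, -0.51189209,  0.68634509, -0.70342378],
       [ 0.        ,  0.        ,  0.        ,  1.        ]])}
parts_case [([249, 214, 55, 58], 0.62)]
rim_front_top [([234, 214, 25, 28], 0.58)]
rim_left_top [([234, 214, 31, 30], 0.38)]
top {'mtx': array([[412.79136974,   0.        , 257.39641932],
       [  0.        , 412.79136974, 191.1558466 ],
       [  0.        ,   0.        ,   1.        ]]), 'k1': -0.03846459631352678, 'extrinsics': array([[-0.00361265, -0.99961703, -0.02743625,  0.04560716],
       [ 0.99387875, -0.00661868,  0.11027795, -0.50550572],
       [-0.11041731, -0.02686991,  0.99352203, -1.05324751],
       [ 0.        ,  0.        ,  0.        ,  1.        ]])}
parts_case [([266, 206, 62, 47], 0.93), ([288, 211, 12, 25], 0.56)]
rim_front_top [([260, 217, 51, 18], 0.86)]
rim_left_top [([242, 201, 10, 22], 0.54), ([264, 221, 52, 14], 0.26)]
0.4 [-1.79981216e+02  7.09588047e-04  1.53084552e+02] {'mtx': array([[318.85580461,   0.        , 252.49706341],
       [  0.        , 318.85580461, 193.96734502],
       [  0.        ,   0.        ,   1.        ]]), 'k1': 0.021729830039511743, 'T_tool_cam': array([[ 7.70474280e-04,  9.57656483e-01,  2.87912256e-01,
         7.33862605e-02],
       [ 9.99999355e-01, -9.78071362e-04,  5.77198760e-04,
        -1.04813994e-03],
       [ 8.34356867e-04,  2.87911626e-01, -9.57656619e-01,
        -1.25889944e-01],
       [ 0.00000000e+00,  0.00000000e+00,  0.00000000e+00,
         1.00000000e+00]])}
```

Run:
```python
import cv2
a=cv2.imread("pics/top0.png"); b=cv2.imread("pics/scene0.png")
cv2.imwrite("pics/v1.png",cv2.resize(a[130:280,160:360],None,fx=4,fy=4,interpolation=cv2.INTER_CUBIC))
cv2.imwrite("pics/v2.png",b)
```

```text
(no output)
```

View pics/v1.png

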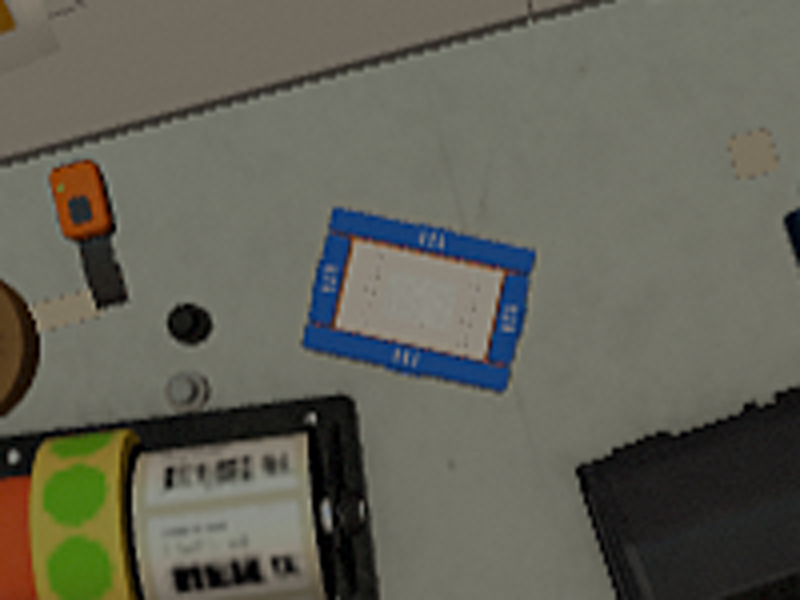

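View pics/v2.png

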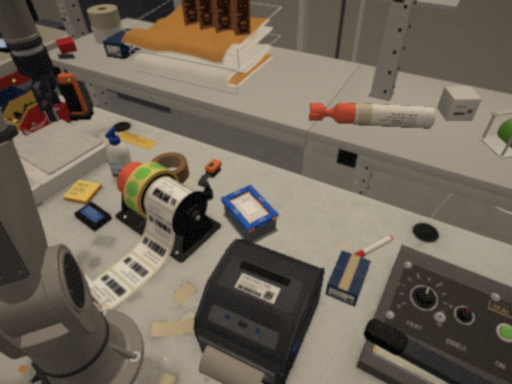

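```bash
cat > h.py <<'E'
import numpy as np, cv2
from station import robot, fingers, vision, workorder, recognise
def unproj(px,K,k1,Twc,z):   # Twc camera->world, plane z
    px=np.atleast_2d(np.asarray(px,float))
    d=(px-K[:2,2])/K[0,0]; u=d.copy()
    for _ in range(10): u=d/(1+k1*(u**2).sum(1,keepdims=True))
    r=np.c_[u[:,0],-u[:,1],-np.ones(len(u))]@Twc[:3,:3].T
    o=Twc[:3,3]; return o+r*((z-o[2])/r[:,2])[:,None]
def cam(name):
    c=vision.calibration(name)
    if name=="wrist":
        from scipy.spatial.transform import Rotation as R
        T=np.eye(4);T[:3,:3]=R.from_euler("xyz",robot.current_eef_rot(),degrees=True).as_matrix();T[:3,3]=robot.current_tool_pos()
        return c["mtx"],c["k1"],T@c["T_tool_cam"]
    return c["mtx"],c["k1"],np.linalg.inv(c["extrinsics"])
def blue_rect(im,roi=None):
    hsv=cv2.cvtColor(im,cv2.COLOR_RGB2HSV)
    m=cv2.inRange(hsv,(100,140,50),(125,255,255))
    if roi: k=np.zeros_like(m);k[roi[1]:roi[3],roi[0]:roi[2]]=255;m&=k
    m=cv2.morphologyEx(m,cv2.MORPH_CLOSE,np.ones((3,3)))
    cs,_=cv2.findContours(m,cv2.RETR_EXTERNAL,cv2.CHAIN_APPROX_NONE)
    return max(cs,key=cv2.contourArea)[:,0,:]
def pose(P):
    "centre, yaw of long (y) axis, sizes from world xy contour"
    (c,s,a)=cv2.minAreaRect((P[:,:2]*1000).astype(np.float32))
    b=cv2.boxPoints((c,s,a)); e=[b[1]-b[0],b[2]-b[1]]; l=max(e,key=np.linalg.norm)
    if l[1]<0:l=-l
    return np.array(c)/1000, np.degrees(np.arctan2(-l[0],l[1])), s
E
python3 - <<'E'
from h import *
im=cv2.imread("pics/top0.png")[:,:,::-1].copy()
c=blue_rect(im,(225,170,305,240))
print(pose(unproj(c,*cam("top"),0.065)))
im=cv2.imread("pics/scene0.png")[:,:,::-1].copy()
c=blue_rect(im,(215,180,285,238))
print(pose(unproj(c,*cam("scene"),0.065)))
print(robot.tip_reach, cam("wrist")[2])
E
```

```text
(array([0.46799496, 0.02465709]), np.float32(-11.792934), (133.13003540039062, 92.2474136352539))
(array([0.4628569 , 0.01966898]), np.float32(-13.250862), (137.36001586914062, 93.15753173828125))
0.017 [[ 0.45198769 -0.85440113 -0.25633148  0.18302266]
 [ 0.89202342  0.43254938  0.13113071  0.52267713]
 [-0.0011622  -0.28792315  0.95765281  0.37402142]
 [ 0.          0.          0.          1.        ]]
```

Run:
```python
from h import *
robot.line_to([0.249,0.49,0.33],velocity=0.2)
fingers.gripper_to(0.0)
robot.move_to([0.468,0.025,0.30],[180,0,168])
print(robot.current_time_s(),robot.tip_reach,robot.current_joint_positions(),robot.current_contact_force())
K=cam("wrist"); im=vision.grab_frame("wrist"); cv2.imwrite("pics/w1.png",im[:,:,::-1])
c=blue_rect(im); print(cv2.boundingRect(c),pose(unproj(c,*K,0.065)))
for n in ("front","back","left","right"):
    r=recognise(f"rim_{n}_top","wrist")[:2]
    print(n,[([round(v) for v in d["rect"]],round(d["p"],2),unproj(d["rect"][:2],*K,0.065)[0].round(3)) for d in r])
im=vision.grab_frame("top"); cv2.imwrite("pics/t1.png",im[:,:,::-1])
```

```text
3.5917 0.017 [-31.97588928   6.93905828  30.05858878  93.88099698  -3.55297324
  80.12126469  76.65298555] [0.09485464 0.33711213 0.19287967]
(194, 123, 118, 81) (array([0.46681546, 0.02495501]), np.float32(-12.637436), (131.31561279296875, 92.93606567382812))
front [([253, 134, 118, 14], 0.75, array([0.433, 0.033, 0.065]))]
back [([252, 195, 114, 12], 0.63, array([0.503, 0.018, 0.065])), ([368, 87, 36, 27], 0.27, array([0.41 , 0.163, 0.065]))]
left [([303, 164, 18, 47], 0.64, array([0.479, 0.082, 0.065]))]
right [([254, 132, 115, 17], 0.53, array([0.432, 0.035, 0.065]))]
```

View pics/w1.png

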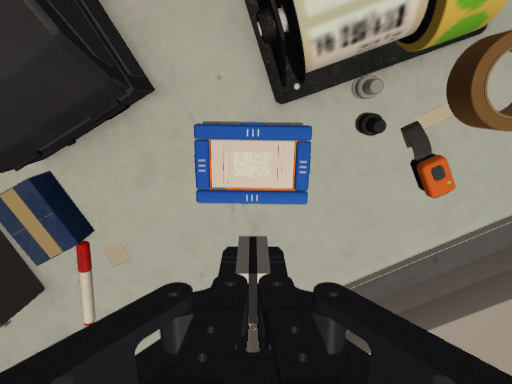

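Run:
```python
from h import *
K=cam("wrist"); t=cam("top"); s=cam("scene")
for p in [(280,103),(297,88),(300,70),(152,90)]:
    print(p,[unproj(p,*K,z)[0][:2].round(3) for z in (0,.05,.1,.15,.2)])
# printer near corner in first top picture (305,245) , dispenser spool right end (~ (238,238))
for p in [(305,246),(241,232),(238,255)]: print(p,[unproj(p,*t,z)[0][:2].round(3) for z in (0,.05,.1,.15,.2)])
for p in [(238,240),(323,268)]: print(p,[unproj(p,*s,z)[0][:2].round(3) for z in (0,.05,.1,.15,.2)])
for y in (168,-12,78):
  for q in ([.433,.032,.077],[.501,.018,.077],[.479,.08,.077],[.455,-.03,.077]): print(y,robot.inverse_kinematics(q,[180,0,y]) is not None,end=' ')
```

```text
(280, 103) [array([0.409, 0.073]), array([0.407, 0.069]), array([0.406, 0.065]), array([0.404, 0.061]), array([0.403, 0.057])]
(297, 88) [array([0.396, 0.097]), array([0.396, 0.09 ]), array([0.396, 0.084]), array([0.396, 0.077]), array([0.396, 0.07 ])]
(300, 70) [array([0.375, 0.104]), array([0.378, 0.097]), array([0.38 , 0.089]), array([0.383, 0.081]), array([0.385, 0.074])]
(152, 90) [array([ 0.36 , -0.083]), array([ 0.364, -0.069]), array([ 0.369, -0.054]), array([ 0.373, -0.04 ]), array([ 0.377, -0.025])]
(305, 246) [array([ 0.362, -0.082]), array([ 0.363, -0.077]), array([ 0.364, -0.073]), array([ 0.365, -0.069]), array([ 0.366, -0.064])]
(241, 232) [array([0.4  , 0.088]), array([0.399, 0.085]), array([0.398, 0.081]), array([0.398, 0.078]), array([0.397, 0.074])]
(238, 255) [array([0.339, 0.096]), array([0.341, 0.092]), array([0.343, 0.088]), array([0.345, 0.085]), array([0.348, 0.081])]
(238, 240) [array([0.407, 0.004]), array([ 0.381, -0.027]), array([ 0.355, -0.058]), array([ 0.329, -0.089]), array([ 0.303, -0.12 ])]
(323, 268) [array([ 0.485, -0.202]), array([ 0.454, -0.219]), array([ 0.422, -0.236]), array([ 0.391, -0.252]), array([ 0.359, -0.269])]
168 True 168 True 168 True 168 True -12 True -12 True -12 True -12 True 78 True 78 True 78 True 78 True
```

Run:
```python
from h import *
c=np.array([0.467,0.025]); a=np.radians(-12.3); R=np.array([[np.cos(a),-np.sin(a)],[np.sin(a),np.cos(a)]])
O=[180,0,-12.3]
first=True
for n,l in dict(back=(.034,0),left=(0,.055),right=(0,-.055),front=(-.034,-.012)).items():
    p=c+R@l
    if first: robot.move_to([*p,0.2],O); first=False
    else: robot.line_to([*p,0.12],velocity=0.15)
    robot.line_to([*p,0.090],velocity=0.15)
    hit=robot.line_to([*p,0.072],velocity=0.02,f_stop=20)
    print(n,hit,robot.current_tool_pos().__array__().round(4) if hasattr(robot.current_tool_pos(),'__array__') else robot.current_tool_pos(),np.round(robot.current_contact_force(),1),round(robot.current_time_s(),1),flush=True)
    robot.line_to([*p,0.12],velocity=0.15)
robot.line_to([*p,0.30],velocity=0.2)
robot.move_to([0.468,0.025,0.25],[180,0,168])
K=cam("wrist"); im=vision.grab_frame("wrist"); cv2.imwrite("pics/w2.png",im[:,:,::-1])
b=blue_rect(im); print(pose(unproj(b,*K,0.06))); x,y,w,h=cv2.boundingRect(b)
cv2.imwrite("pics/w2c.png",cv2.resize(im[max(0,y-15):y+h+15,x-15:x+w+15,::-1],None,fx=4,fy=4,interpolation=cv2.INTER_CUBIC))
print(robot.current_time_s())
```

```text
back True [0.5006 0.0179 0.0771] [-2.3  0.8  6.4] 7.9
left True [0.4791 0.0789 0.0771] [-0.6  0.3  6.3] 9.9
right True [ 0.4557 -0.0287  0.0771] [-1.2  1.1  7.7] 12.3
front True [0.4317 0.0207 0.077 ] [-2.  -0.6  9. ] 14.3
(array([0.46641699, 0.02516727]), np.float32(-12.769261), (130.85446166992188, 93.06539154052734))
18.2417
```

View pics/w2c.png

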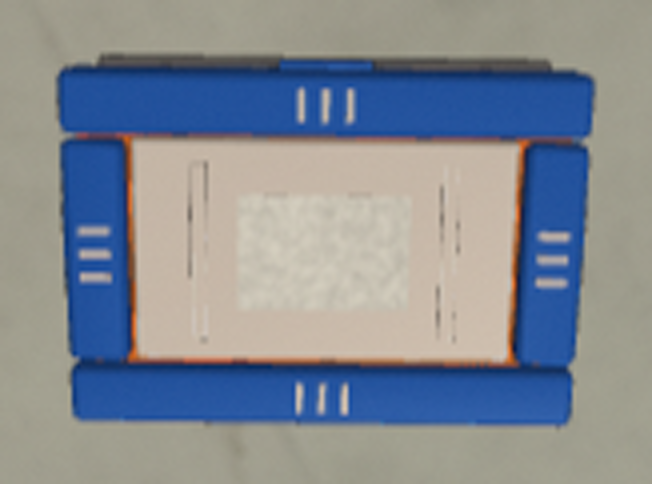

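Run:
```python
from h import *
from scipy.spatial.transform import Rotation as Ro
c=np.array([0.467,0.025]); a=np.radians(-12.3); R=np.array([[np.cos(a),-np.sin(a)],[np.sin(a),np.cos(a)]])
O=[180,0,-12.3]
first=True
for n,l in dict(front=(-.034,-.012),right=(0,-.055),left=(0,.055),back=(.034,0)).items():
    p=c+R@l
    if first: robot.move_to([*p,0.2],O); first=False
    else: robot.line_to([*p,0.10],velocity=0.2)
    robot.line_to([*p,0.082],velocity=0.15)
    hit=robot.line_to([*p,0.070],velocity=0.03,f_stop=30)
    print(n,hit,np.round(robot.current_tool_pos(),4),np.round(robot.current_contact_force(),1),round(robot.current_time_s(),1),flush=True)
    robot.line_to([*p,0.10],velocity=0.2)
robot.line_to([*p,0.25],velocity=0.25)
# oblique view: camera on the -x side or the sides, tool tilted so the camera looks at the lid
Tc=vision.calibration("wrist")["T_tool_cam"]
tgt=np.array([.467,.025,.06]); ok=[]
for az in range(0,360,20):
  for el in (30,40):
    e=np.radians(el); z=np.radians(az)
    d=np.array([np.cos(e)*np.cos(z),np.cos(e)*np.sin(z),np.sin(e)]) # target->camera
    for roll in (0,180):
      r=np.cross([0,0,1],d); r/=np.linalg.norm(r); u=np.cross(d,r)
      s=1 if roll==0 else -1
      C=np.eye(4);C[:3,:3]=np.c_[s*r,s*u,d];C[:3,3]=tgt+0.24*d
      T=C@np.linalg.inv(Tc)
      q=Ro.from_matrix(T[:3,:3]).as_euler("xyz",degrees=True)
      if T[2,3]>.17 and robot.inverse_kinematics(list(T[:3,3]),list(q)) is not None: ok.append((az,el,roll,T[:3,3].round(3).tolist(),q.round(1).tolist()))
for o in ok: print(o)
```

```text
front True [0.4326 0.0207 0.077 ] [-3.  -0.3 12.2] 21.8
right True [ 0.4561 -0.0284  0.0771] [-3.2  0.4  9.7] 23.1
left True [0.4797 0.0782 0.0771] [-2.9 -0.1  9.1] 24.6
back True [0.5014 0.0181 0.0771] [-2.1  0.6  8.7] 26.0
```

Run:
```python
from h import *
robot.move_to([0.33,0.30,0.33],[180,0,168])
im=vision.grab_frame("scene"); cv2.imwrite("pics/s2.png",im[:,:,::-1])
t=vision.grab_frame("top"); 
print(pose(unproj(blue_rect(t,(225,170,305,240)),*cam("top"),0.06)), np.round(robot.current_contact_force(),1), robot.current_time_s())
b=cv2.imread("pics/scene0.png"); a=im[:,:,::-1]
f=lambda i:cv2.resize(i[178:242,212:288],None,fx=5,fy=5,interpolation=cv2.INTER_CUBIC)
cv2.imwrite("pics/cmp.png",np.hstack([f(b),f(a)]))
```

```text
(array([0.46786462, 0.02490366]), np.float32(-13.290965), (132.94517517089844, 91.77582550048828)) [-0.4  0.1 -0.9] 28.9
```

View pics/cmp.png

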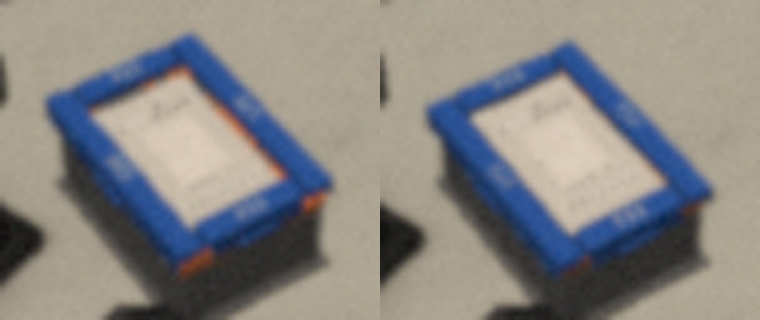

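The crops from before (left) and after (right) show the orange gone across the lid. Only faint traces are left at two corners, near (580,262) and (690,208). The lid looks flush all round.

```bash
python3 -c "
from station import workorder; workorder.close_job()"
```

```text
the job is handed in; nothing more can be done
```

I pressed all four rim sections home with the shut fingertips and handed the job in at about 29 s of robot time, with the arm clear of everything. No verdict was reported.

- **Seating:** every press stopped at a fingertip height of 60 mm, the shut height. I pressed each section twice, stopping at 20 N and then at 30 N. The heights did not change, so these are solid stops.
- **Case position:** the top camera puts it at (0.468, 0.025), within 1 mm of the start. Its measured yaw differs by about 1.5°, within the spread of my other measurements. I saw no sign of tipping, but did not measure tilt.
- **Other items:** no contact showed up with anything else on the bench, but I did not re-measure where those items stand.
- **Gasket check, not fully clean:** after the first round, the steep wrist picture still showed thin orange lines round the panel. The final scene picture shows none across the lid, only faint dim traces at two corners. I could not get a low side view, because no such pose was within reach.

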